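# Click the parts wheel round to the lens

## Task

The white parts wheel of the turntable on the tray turns only anticlockwise (seen from above), with a click at each of its eight compartments. With a fingertip push the tabs on its edge to click it round until the compartment with the round camera lens stands at the arrow block that sticks out of the turntable's foot, and do not run on past it. Leave the turntable standing where it is, pick nothing up, and leave the phone, spudger, pry tool and pot undisturbed.

Things in the scene. Friction and masses are not known exactly. Their poses are not given: they have to be found in the camera images.
- turntable: Turntable: its black plastic foot, a disc 124 mm across and 11 mm high, stands loose on the tray (0.85 kg with the wheel; it stays put under a push of 1 to 2 N but can be shoved). Origin at the centre of its underside, on the wheel's axis; z up, x towards the arrow block.
- hub (a point): Top of the wheel's hub, on its axis, 26 mm above the turntable's origin. The white wheel is a dish 140 mm across, 12 to 25 mm above that origin, with 8 equal compartments between thin walls; at the outer end of each wall a tab stands on the edge.
- tab (a point): Centre of one of the 8 equal tabs (the next one anticlockwise of the lens), 83.5 mm from the axis, 23 mm above the turntable's origin. A tab reaches 67 to 100 mm from the axis, is 8 mm thick and stands 12 to 34 mm above that origin, with free space beneath beyond the foot. Tabs are 45 degrees apart, 64 mm centre to centre here, so a shut fingertip fits between.
- wheel (a joint): Turn of the wheel, rad, growing anticlockwise from above; 0: lens at the arrow block; starts 2, 3 or 4 clicks (0.785 each) short of 0. Tabs are at joint + 0.393 + k*0.785 from the turntable's x. A sprung ratchet stops it turning back; pushing a tab on takes about 1 N. Pushed 0.7 or more on it drops into the next click, left sooner it springs back. Pushed 0.1 beyond a click it returns to it.
- pointer (a point): Top centre of the arrow block on the foot: a black block, 17 mm square standing corner-on (24 mm across the corners), 10 mm high, 112 mm from the wheel's axis, at the end of a flat arm 14 mm wide and 6 mm high that passes under the tabs. It does not turn with the wheel.
- well (a point): Floor centre of the compartment with the camera lens (a flat steel-rimmed disc 22 mm across, 6 mm high, dark on top), 45 mm from the axis, turning with the wheel. The other compartments are empty or hold tiny screws only.
- phone_mid (a point): Centre of the cracked white phone lying on the tray, 145 x 71 x 8 mm, long along its x. Loose; leave alone.
- spudger_mid (a point): Middle of the blue plastic spudger, 129 mm long, 10 mm wide, 6 mm thick, lying along its x (from 65 mm behind to 64 mm ahead). Loose; leave alone.
- pry_tool_mid (a point): Middle of the short aluminium pry tool, 86 mm long, 16 mm wide, 5 mm thick, lying along its x. Loose; leave alone.
- pot_mid (a point): Centre of the closed screw-top plastic pot, 46 mm across and 40 mm high, standing upright. Loose; leave alone.
- tray: Round steel tea tray, 456 mm across, fixed. Origin at its underside's centre; its floor is 4 mm above that, its rim 16 mm high.

How it is judged (in metres and radians):
At the end, for the whole second after the job is handed in: The wheel rests in the click at which the lens compartment is at the arrow block (within 0.12 rad), the turntable is upright within 20 mm of where it stood (its arrow block within 30 mm), and the phone, spudger, pry tool and pot are within 15 mm of where they lay (value of joint wheel between -0.12 and 0.12 rad and velocity of joint wheel between -0.1 and 0.1 rad/s and distance of turntable from where it was at the start of the episode below 0.02 m and distance of pointer from where it was at the start of the episode below 0.03 m and angle between turntable's own z axis and vertical below 0.05 rad and distance of each of phone_mid, spudger_mid, pry_tool_mid, pot_mid from where it was at the start of the episode below 0.015 m); the robot touches nothing.
It fails at once if the wheel is pushed on past the arrow block by more than half a click (0.45 rad) (value of joint wheel above 0.45 rad).
It fails at once if the wheel is forced back against its ratchet (value of joint wheel below -3.45576 rad).
It fails at once if the turntable is shoved more than 20 mm (its arrow block more than 30 mm), lifted or tipped (distance of turntable from where it was at the start of the episode above 0.02 m or distance of pointer from where it was at the start of the episode above 0.03 m or angle between turntable's own z axis and vertical above 0.15 rad).
It fails at once if the phone, spudger, pry tool or pot is lifted or moved by more than 15 mm (distance of any of phone_mid, spudger_mid, pry_tool_mid, pot_mid from where it was at the start of the episode above 0.015 m).
It also fails if it takes over 58 s, if anything falls off the work surface, if the arm or the gripper's body presses on something with over 40 N, if the wrist force passes 120 N, or if a joint passes its speed limit or range.

## Robot

A 7-joint arm with a two-finger parallel gripper is mounted at the origin on the work surface. World frame = base frame: x ahead of the robot, y to its left, z up, the work surface at z = 0. Lengths are in mm, angles in rad, forces in N, time in s.
With the tool pointing down it reaches from about 375 to 925 mm from the base axis. Payload 3.1 kg.
Tool frame: the origin (TCP) lies midway between the tips of the shut fingers; the grasp point (between the pads) lies ctrl.grip_depth behind it (ctrl.grip_depth is the distance from the TCP to the grasp point, in mm); z points along the fingers, y is the direction in which the jaws open and shut (so a half turn about z gives the same grasp; the last joint's range is limited). The gripper opens to 85 mm and grips with 20 to 120 N. Pads are 22 mm wide; open, the fingers measure 114 mm over their backs; the gripper's body (76 mm by 85 mm) begins 54 mm behind the grasp point. The pads swing forward as they close: fully open they stand 13 mm farther back than shut.
Start: joints at [1.176, 0.383, 0.044, 1.598, -0.018, 1.161, -0.05], TCP at [190.12, -621.577, 231.269] pointing down, gripper open.
Joint ranges: [-2.61, 2.61], [-0.41, 2.15], [-1.48, 1.57], [0, 2.5], [-1.57, 4.71], [0.05, 1.97], [-2.85, 2.85]. Speed limits (rad/s): [2.79, 2.79, 3.14, 3.14, 3.14, 3.14, 3.14].

## Interface

Orientations are given as a unit quaternion [w, x, y, z].
In Python, from bench import ctrl gives the robot as it stands. The module is installed in compiled form; this text tells all that it offers.
- The arm moves only by the tool drive_tool, never from a script. Its argument "steps" is a list of rows, each a list of 7 numbers: the gripper command: -1 is fully open, 1 is shut, values between are in proportion, then the shift along the tool's x, y, z in mm, then the turn, a rotation vector about the tool's x, y, z in units of 5 degrees (1.0 is 5 degrees). A call has 1 to 12 rows; each row is the pose to reach, as a shift and turn from the pose commanded when the call began, along the tool's axes at that moment; what a row does not reach only later rows make up. A row lasts 1/10 s, in which the tool goes at most 50 mm and 8.59 degrees, less where a joint would pass 70% of its speed; a pose out of reach is approached as far as the arm can. A call with a gripper value outside its range is refused whole. The fingers move at their own pace and stop on an object; the grip force is fixed at half the most. Time passes only in rows, so rows that repeat a pose let the fingers close. It gives the time, the measured TCP pose, the force and the opening at its end, in the units of the state.
- ctrl.get_state(): the state, without advancing time (a new reading comes with each control period).
- ctrl.grab_frame(name): name is "side" or "top"; returns a dict with "image" (384x512x3 uint8, red, green, blue), "K" (3x3 intrinsics, pixels), "pose" (4x4, takes a point from camera to world coordinates). Camera axes: x right, y up, looking along -z (the intrinsics and any distortion apply to the point x, -y, -z); pixel columns grow to the right and rows downward; lengths in mm; the calibration is good to about 2 mm. A picture is of the moment at which its call begins. There is no depth.
- ctrl.close_job(): hands the job in, once; it reports no verdict.
Trained networks look in a picture, given as the dict that the camera call returned (one of the last four; its "shot" number tells which), for a name from the list of things; names that differ only in an ending like _2 or _b are one class to them, and where a whole thing is asked for, a point or a joint stands for the part that bears it (a point fixed in the world has none). Each returns a list of dicts, best first, with "p" (0 to 1); they miss things now and then, are a little off and sometimes report something else, mostly with a low value. They report only what shows in the picture. A call takes as long as a camera call.
- ctrl.spot_in(picture, query): "rect" ([left, top, width, height] in pixels, round what is visible of it).
- ctrl.cut_out(picture, query): "mask" (384x512 bool, what is visible of it) and "rect" ([left, top, width, height] in pixels, round what is visible of it).
The state is a dict: "time": time; "qpos": joint angles; "joint_velocities": joint speeds; "joint_torque": joint torques, N m; "tool_pos": TCP position; "eef_rot": TCP orientation; "ft_force": force on the tool from outside, world axes, zero at the start; "moment": the same for the moment, N m; "opening": opening from 0.0 (shut) to 1.0 (fully open).
Only numpy, scipy, OpenCV 4.12 (cv2) and the standard library are available. Lean on these libraries where they do the work, as an engineer would, in place of code of your own. Each camera call takes 0.05 s, during which the arm holds its last target.

## Working session

There is one attempt and no reset: what is moved stays moved. The work goes in short steps, Python scripts to look and compute and a tool call to move; the robot and the scene stay as the last step left them, time stands still between calls to the robot, and variables do not carry over. Pictures are saved under pics/ and viewed, and the job is handed in when it is done.

Besides the shell and the picture viewer there is one more tool, called after "Request:" as a command line: name --pt "numbers of a row" for each row, then --argument value for the rest. drive_tool: Moves the arm, as the interface text tells. Its arguments: {"type":"object","properties":{"steps":{"type":"array"}},"required":["steps"]}

```bash
mkdir -p pics; cat > h.py <<'E'
import numpy as np, cv2
from bench import ctrl
def ray(f,u,v):
    K=f["K"];P=np.array(f["pose"])
    d=np.linalg.inv(K)@np.array([u,v,1.0]); d=np.array([d[0],-d[1],-d[2]])
    return P[:3,3],P[:3,:3]@d
def at_z(f,u,v,z):
    o,d=ray(f,u,v); return o+d*(z-o[2])/d[2]
def proj(f,p):
    P=np.array(f["pose"]); c=P[:3,:3].T@(np.array(p,float)-P[:3,3]); c=np.array([c[0],-c[1],-c[2]])
    q=np.array(f["K"])@c; return q[:2]/q[2]
E
python3 - <<'E'
from h import *
print({k:v for k,v in ctrl.get_state().items()})
for n in ["top","side"]:
    f=ctrl.grab_frame(n); print(f.keys(),f["K"],f["pose"])
    cv2.imwrite(f"pics/{n}0.png",cv2.cvtColor(f["image"],cv2.COLOR_RGB2BGR))
    for q in ["turntable","hub","tab","pointer","well","pot_mid","spudger_mid","phone_mid","pry_tool_mid","tray"]:
        print(n,q,[(np.round(r["rect"],1).tolist(),round(r["p"],2)) for r in ctrl.spot_in(f,q)][:3])
E
```

```text
{'time': 0.0, 'qpos': array([ 1.17620006,  0.38382539,  0.04386714,  1.59960655, -0.017905  ,
        1.16118991, -0.04992525]), 'joint_velocities': array([ 3.42166805e-04,  1.31578173e-04,  1.62010098e-04,  1.16134123e-03,
       -1.48747499e-05, -1.26031609e-03, -1.11763908e-03]), 'joint_torque': array([ 2.54672177e-04, -4.33455312e+01,  1.02454651e+00, -2.49516463e+01,
        1.06103509e-02,  1.12374639e-02,  9.79931485e-06]), 'tool_pos': array([ 189.79362281, -620.67581472,  229.87879776]), 'eef_rot': array([-1.29050234e-03,  9.89006763e-01,  1.47864415e-01, -2.68312424e-04]), 'ft_force': array([-0.15937417,  1.88593298,  0.09239767]), 'moment': array([-0.04021002,  0.01631339, -0.01339773]), 'opening': 0.9931947879720058}
dict_keys(['image', 'K', 'pose', 'shot']) [[393.66803395   0.         258.41899849]
 [  0.         393.66803395 190.44861794]
 [  0.           0.           1.        ]] [[ 1.27020506e-02  9.91000488e-01 -1.33254234e-01  4.70483079e+02]
 [-9.99896255e-01  1.16831957e-02 -8.42509961e-03  2.39221460e+01]
 [-6.79244253e-03  1.33347425e-01  9.91046077e-01  8.077666
[... 927 characters left out ...]
3e+02]
 [ 0.00000000e+00  0.00000000e+00  0.00000000e+00  1.00000000e+00]]
side turntable [([206.3, 207.4, 108.1, 107.0], 0.66)]
side hub [([207.0, 203.2, 108.2, 99.5], 0.89)]
side tab [([207.6, 203.3, 110.8, 98.5], 0.88)]
side pointer [([205.3, 204.3, 108.2, 108.6], 0.62)]
side well [([207.3, 202.8, 107.0, 100.5], 0.83)]
side pot_mid [([192.7, 182.1, 24.3, 23.2], 0.96), ([206.2, 204.3, 109.4, 100.0], 0.27)]
side spudger_mid []
side phone_mid [([236.7, 168.2, 69.5, 33.1], 0.8), ([205.2, 202.3, 109.0, 100.4], 0.42), ([150.5, 148.9, 233.4, 197.4], 0.24)]
side pry_tool_mid [([162.0, 218.4, 41.9, 11.1], 0.79)]
side tray [([152.6, 150.2, 230.2, 193.5], 0.63), ([210.7, 205.2, 103.9, 100.4], 0.57)]
```

```bash
python3 - <<'E'
import cv2
a=cv2.imread("pics/top0.png")[85:325,110:360]; cv2.imwrite("pics/top0c.png",cv2.resize(a,None,fx=2.5,fy=2.5,interpolation=cv2.INTER_CUBIC)[:600])
a=cv2.imread("pics/side0.png")[180:330,180:380]; cv2.imwrite("pics/side0c.png",cv2.resize(a,None,fx=4,fy=4,interpolation=cv2.INTER_CUBIC))
E
```

```text
(no output)
```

View pics/top0c.png

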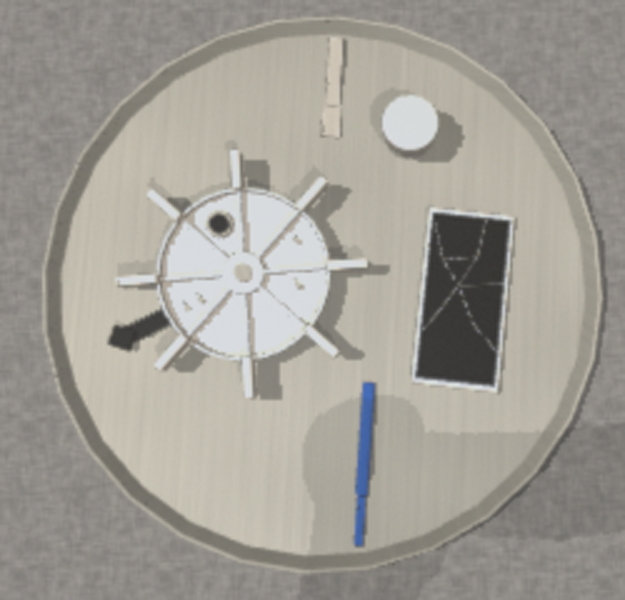

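View pics/side0c.png

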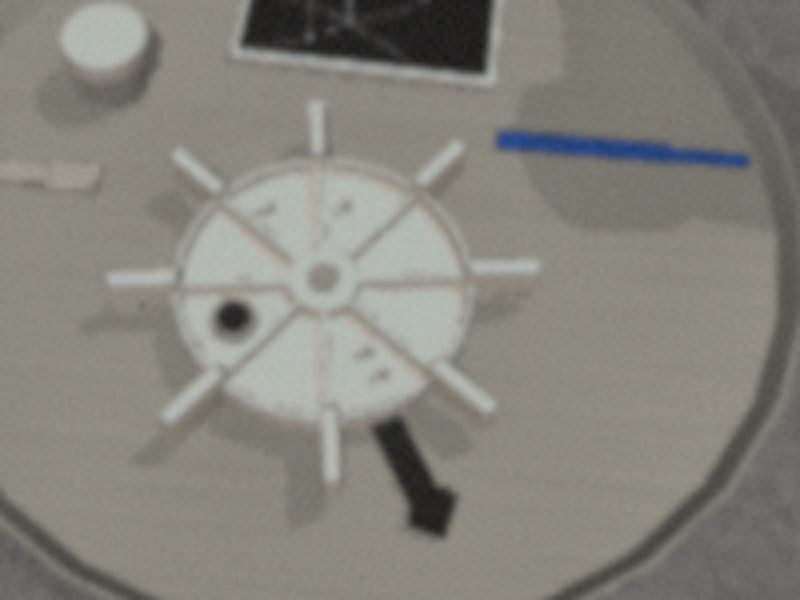

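View pics/top0.png

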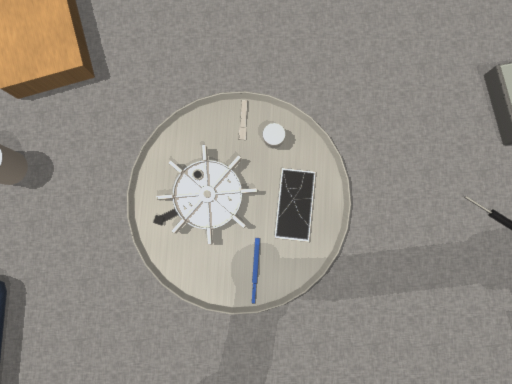

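The top picture shows the hub at about (207,194), the lens at (198,174) and the arrow block at (160,220). The lens needs to turn about 90° anticlockwise, which is 2 clicks. The left side (+y) is free of loose things. Next I'll fit the pose in both cameras.

```bash
cat >> h.py <<'E'
def fit(img,f):  # not used
    pass
def tabpts(c,phi):
    return [[c[0]+100*np.cos(a),c[1]+100*np.sin(a),38] for a in phi+np.pi/8+np.arange(8)*np.pi/4]
E
python3 - <<'E'
from h import *
for n in ["top","side"]:
    f=ctrl.grab_frame(n)
    if n=="top":
        pix=dict(hub=(110+243/2.5,85+272/2.5),lens=(110+219/2.5,85+223/2.5),ptr=(110+125/2.5,85+336/2.5),pot=(110+410/2.5,85+122/2.5))
    else:
        pix=dict(hub=(180+323/4,180+278/4),lens=(180+233/4,180+317/4),ptr=(180+432/4,180+512/4),pot=(180+105/4,180+28/4))
    P={k:at_z(f,*v,dict(hub=30,lens=23,ptr=14,pot=44)[k]) for k,v in pix.items()}
    h=P["hub"]
    for k,v in P.items():
        d=v-h; print(n,k,v.round(1),np.hypot(*d[:2]).round(1),np.degrees(np.arctan2(d[1],d[0])).round(1))
E
```

```text
top hub [567.1 132.5  30. ] 0.0 0.0
top lens [607.7 154.2  23. ] 46.0 28.0
top ptr [515.9 228.5  14. ] 108.8 118.1
top pot [687.6   0.8  44. ] 178.5 -47.6
side hub [564.5 135.3  30. ] 0.0 0.0
side lens [605.1 153.9  23. ] 44.7 24.6
side ptr [513.2 237.4  14. ] 114.3 116.7
side pot [ 6.85e+02 -2.00e-01  4.40e+01] 181.3 -48.3
```

```bash
cat >> h.py <<'E'
def overlay(n,name,c,phi,box,s):
    f=ctrl.grab_frame(n); im=cv2.cvtColor(f["image"],cv2.COLOR_RGB2BGR)
    x0,y0,x1,y1=box; im=cv2.resize(im[y0:y1,x0:x1],None,fx=s,fy=s,interpolation=cv2.INTER_CUBIC)
    def m(p,col):
        u,v=proj(f,p); cv2.circle(im,(int((u+.5-x0)*s),int((v+.5-y0)*s)),3,col,-1)
    for p in tabpts(c,phi): m(p,(0,0,255))
    m([c[0],c[1],30],(255,0,0)); m([c[0]+112*np.cos(phi),c[1]+112*np.sin(phi),14],(0,255,255))
    cv2.imwrite(f"pics/{name}.png",im); return f
E
python3 - <<'E'
from h import *
c=(566,134); phi=np.radians(117.5)
overlay("top","ovt",c,phi,(140,130,270,260),4)
overlay("side","ovs",c,phi,(195,190,325,320),4)
a=np.hstack([cv2.imread("pics/ovt.png"),cv2.imread("pics/ovs.png")]); cv2.imwrite("pics/ov.png",cv2.resize(a,(800,400)))
E
```

```text
(no output)
```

View pics/ov.png

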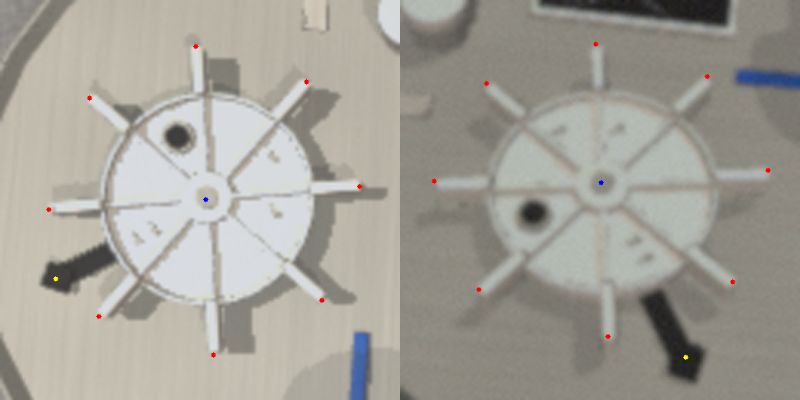

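The overlay fits with centre (566,134) and arrow at about 117.5°, so the tabs stand at 5°, 50°, 95° and so on. I'll push the tab at 5° to 50° from the gap at about -17.5°. There the tool's present yaw (17°) suits the middle of the push.

```bash
cat >> h.py <<'E'
from scipy.spatial.transform import Rotation as R
C=np.array([566,134.]); 
def tgt(r,deg,z): return np.array([C[0]+r*np.cos(np.radians(deg)),C[1]+r*np.sin(np.radians(deg)),z])
def rot():
    q=ctrl.get_state()["eef_rot"]; return R.from_quat([q[1],q[2],q[3],q[0]]).as_matrix()
def shift(p): s=ctrl.get_state(); return rot().T@(np.array(p)-s["tool_pos"])
E
python3 - <<'E'
from h import *
print(rot().round(4)); print(shift(tgt(87,-17.5,120)).round(1), tgt(87,-17.5,120)); s=ctrl.get_state(); print(s["time"])
E
```

```text
[[ 0.9563  0.2925  0.    ]
 [ 0.2925 -0.9563  0.    ]
 [ 0.     -0.     -1.    ]]
[ 652.1 -563.3  111.3] [648.97337472 107.83859544 120.        ]
1.3
```

Request:
drive_tool --pt "1 652 -563 0 0 0 0" --pt "1 652 -563 0 0 0 0" --pt "1 652 -563 0 0 0 0" --pt "1 652 -563 0 0 0 0" --pt "1 652 -563 0 0 0 0" --pt "1 652 -563 0 0 0 0" --pt "1 652 -563 0 0 0 0" --pt "1 652 -563 0 0 0 0" --pt "1 652 -563 0 0 0 0" --pt "1 652 -563 0 0 0 0" --pt "1 652 -563 0 0 0 0" --pt "1 652 -563 0 0 0 0"

```text
time: 2.5
tool_pos: [510.6, -112.2, 231.7]
eef_rot: [0.0, 0.989, 0.148, 0.0]
ft_force: [0.1, -1.2, -0.4]
opening: 0.001
```

Request:
drive_tool --pt "1 180 -155 0 0 0 0" --pt "1 180 -155 0 0 0 0" --pt "1 180 -155 0 0 0 0" --pt "1 180 -155 0 0 0 0" --pt "1 180 -155 0 0 0 0" --pt "1 180 -155 50 0 0 0" --pt "1 180 -155 100 0 0 0" --pt "1 180 -155 130 0 0 0" --pt "1 180 -155 130 0 0 0" --pt "1 180 -155 130 0 0 0"

```text
time: 3.5
tool_pos: [636.7, 87.0, 101.5]
eef_rot: [-0.0, 0.989, 0.148, -0.0]
ft_force: [1.4, 0.3, 0.1]
opening: -0.0
```

```bash
python3 - <<'E'
from h import *
c=(566,134); phi=np.radians(117.5)
f=overlay("top","a",c,phi,(140,130,270,260),4)
overlay("side","b",c,phi,(195,190,325,320),4)
a=np.hstack([cv2.imread("pics/a.png"),cv2.imread("pics/b.png")]); cv2.imwrite("pics/ov2.png",cv2.resize(a,(800,400)))
s=ctrl.get_state(); print(s["time"],s["tool_pos"],shift(tgt(87,-17.5,100)),s["ft_force"])
E
```

```text
3.6 [638.83654772  87.63731066 104.28930973] [ 15.57418632 -16.36040522   4.36201879] [ 1.22105264 -0.1135578  -0.21783923]
```

View pics/ov2.png

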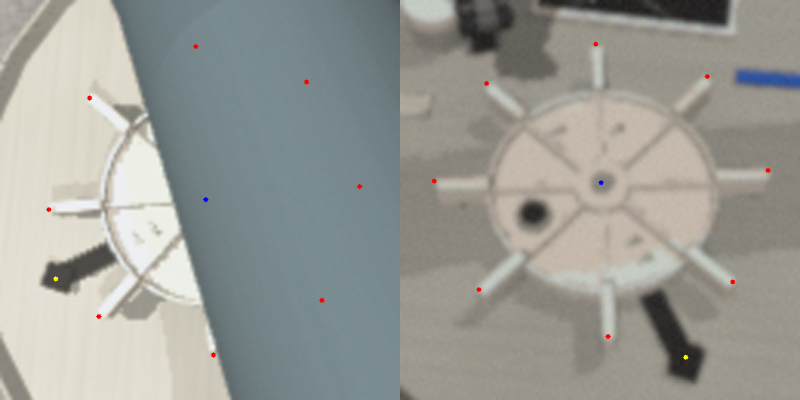

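Request:
drive_tool --pt "1 15 -16 0 0 0 0" --pt "1 15 -16 25 0 0 0" --pt "1 15 -16 50 0 0 0" --pt "1 15 -16 50 0 0 0" --pt "1 15 -16 50 0 0 0"

```text
time: 4.1
tool_pos: [647.4, 106.8, 53.3]
eef_rot: [0.0, 0.989, 0.148, 0.001]
ft_force: [0.9, 0.9, 0.3]
opening: -0.0
```

```bash
cat >> h.py <<'E'
def look(name):
    c=(566,134); phi=np.radians(117.5)
    f=overlay("side",name,c,phi,(185,160,335,310),4)
    for _ in range(1):
        s=ctrl.get_state()
        p=s["tool_pos"]; d=p[:2]-C
        print(s["time"],p.round(1),"r",np.hypot(*d).round(1),"ang",np.degrees(np.arctan2(d[1],d[0])).round(1),s["ft_force"].round(2))
E
python3 - <<'E'
from h import *
look("c1"); print(shift(tgt(87,-17.5,24)))
E
```

```text
4.15 [648.1 107.   53.9] r 86.4 ang -18.2 [0.59 0.18 0.96]
[ 0.92539646 -0.53229889 29.95392606]
```

View pics/c1.png

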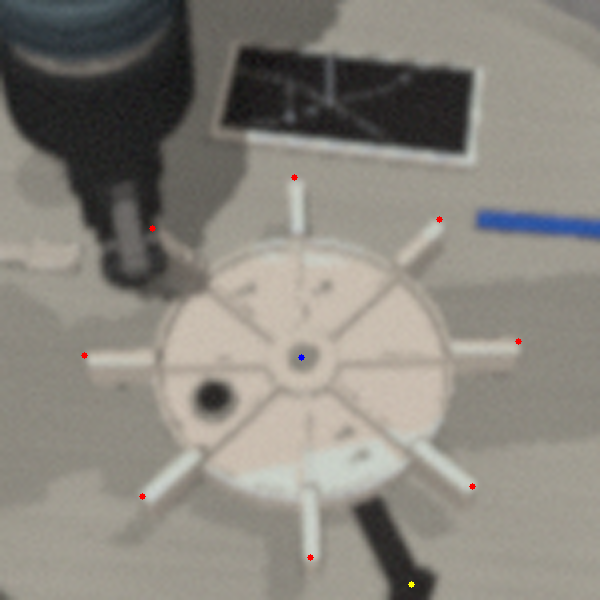

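```bash
python3 - <<'E'
from h import *
for r,a,z in [(92,-17.5,54),(92,-17.5,24),(90,-14,24),(90,-8,24),(90,0,24),(90,8,24),(90,16,24),(90,24,24),(90,30,24),(90,34,24),(90,36,24)]: print(a,shift(tgt(r,a,z)).round(1))
E
```

```text
-17.5 [ 5.2  2.3 -0. ]
-17.5 [ 5.   2.3 30. ]
-14 [ 6.4 -3.5 30. ]
-8 [ 10.8 -11.8  30. ]
0 [ 15.3 -23.5  30. ]
8 [ 18.1 -35.7  30. ]
16 [ 19.2 -48.2  30. ]
24 [ 18.5 -60.8  30. ]
30 [ 16.9 -70.1  30. ]
34 [ 15.3 -76.1  30. ]
36 [ 14.3 -79.1  30. ]
```

Request:
drive_tool --pt "1 5 2 0 0 0 0" --pt "1 5 2 0 0 0 0" --pt "1 5 2 15 0 0 0" --pt "1 5 2 30 0 0 0" --pt "1 5 2 30 0 0 0" --pt "1 6 -3 30 0 0 0" --pt "1 9 -8 30 0 0 0" --pt "1 11 -12 30 0 0 0" --pt "1 11 -12 30 0 0 0"

```text
time: 5.05
tool_pos: [653.5, 123.4, 21.9]
eef_rot: [-0.0, 0.989, 0.149, 0.001]
ft_force: [0.4, 1.2, -0.7]
opening: -0.003
```

```bash
python3 - <<'E'
from h import *
look("c2")
for r,a,z in [(90,-4,24),(90,0,24),(90,8,24),(90,16,24),(90,24,24),(90,30,24),(90,34,24),(90,36,24)]: print(a,shift(tgt(r,a,z)).round(1))
E
```

```text
5.1 [653.6 122.6  21.9] r 88.3 ang -7.4 [-0.22  0.24  0.41]
-4 [ 3.6 -4.3 -2.1]
0 [  5.7 -10.2  -2.1]
8 [  8.5 -22.4  -2.1]
16 [  9.6 -34.9  -2.1]
24 [  9.  -47.5  -2.1]
30 [  7.3 -56.8  -2.1]
34 [  5.7 -62.8  -2.1]
36 [  4.8 -65.8  -2.1]
```

View pics/c2.png

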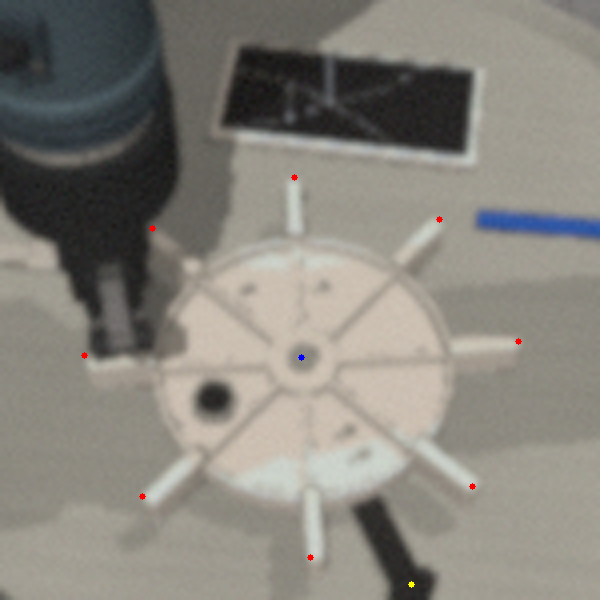

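The fingertip sits just behind the 5° tab, touching or nearly so at about (120,355), and the wheel hasn't moved. Now the first half of the push.

Request:
drive_tool --pt "1 3 -4 -1 0 0 0" --pt "1 5 -10 -1 0 0 0" --pt "1 7 -16 -1 0 0 0" --pt "1 8 -22 -1 0 0 0" --pt "1 9 -29 -1 0 0 0" --pt "1 9 -35 -1 0 0 0" --pt "1 9 -35 -1 0 0 0"

```text
time: 5.8
tool_pos: [650.9, 159.7, 22.3]
eef_rot: [-0.001, 0.989, 0.149, -0.0]
ft_force: [-0.4, -0.1, 0.4]
opening: -0.001
```

```bash
python3 - <<'E'
from h import *
look("c3")
for r,a,z in [(90,20,24),(90,24,24),(90,30,24),(90,34,24),(90,36,24)]: print(a,shift(tgt(r,a,z)).round(1))
E
```

```text
5.85 [651.3 159.1  22.4] r 88.9 ang 16.4 [-0.35 -1.18 -0.16]
20 [ 1.  -5.6 -1.6]
24 [  0.5 -11.9  -1.6]
30 [ -1.1 -21.1  -1.6]
34 [ -2.8 -27.2  -1.6]
36 [ -3.7 -30.2  -1.6]
```

View pics/c3.png

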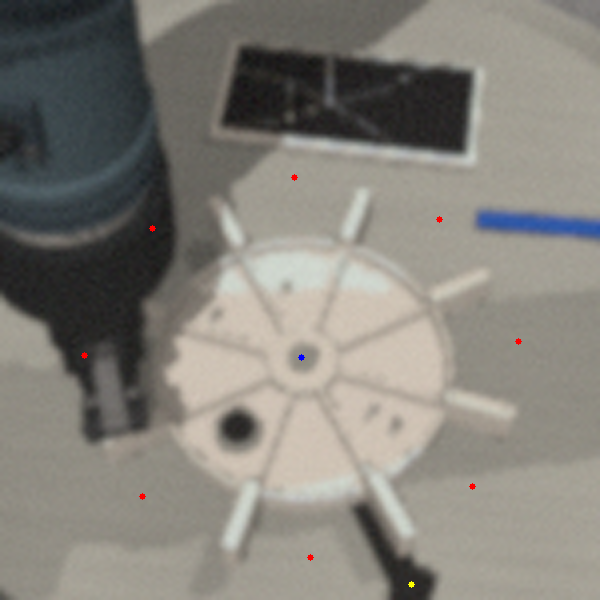

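The wheel has turned about half a click and the foot hasn't moved. I'll carry on to a finger angle of about 34°.

Request:
drive_tool --pt "1 1 -5 -1 0 0 0" --pt "1 0 -10 -1 0 0 0" --pt "1 -1 -15 -1 0 0 0" --pt "1 -1 -21 -1 0 0 0" --pt "1 -2 -25 -1 0 0 0" --pt "1 -3 -28 -1 0 0 0" --pt "1 -3 -28 -1 0 0 0"

```text
time: 6.55
tool_pos: [639.9, 185.6, 23.5]
eef_rot: [-0.001, 0.989, 0.149, 0.0]
ft_force: [-0.5, 0.1, -0.3]
opening: 0.001
```

```bash
python3 - <<'E'
from h import *
look("c4")
E
```

```text
6.6 [640.2 184.8  23.5] r 89.9 ang 34.4 [ 0.42  0.17 -0.43]
```

View pics/c4.png

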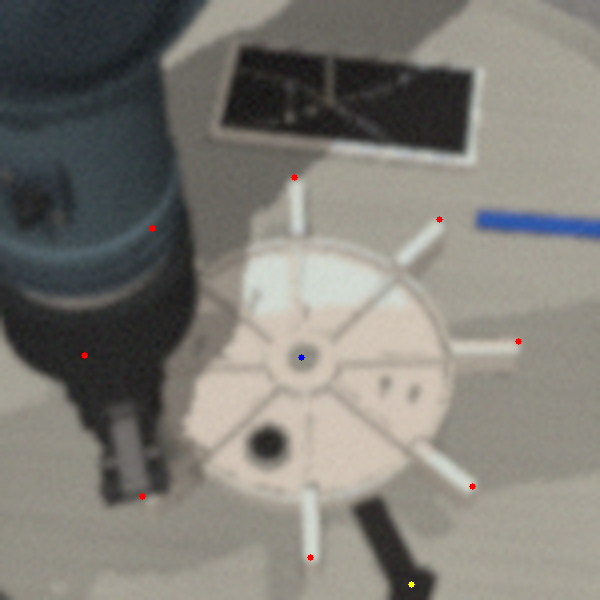

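It clicked: the tabs are back on the markers, with the lens at (268,445), one click short. I'll back off, lift, return and repeat.

```bash
python3 - <<'E'
from h import *
for r,a,z in [(90,30,24),(91,30,60),(92,5,60),(92,-17.5,60),(92,-17.5,24),(90,-8,24)]: print(a,z,shift(tgt(r,a,z)).round(1))
E
```

```text
30 24 [ 1.9  6.6 -0.5]
30 60 [  2.9   6.3 -36.5]
5 60 [  4.1  45.9 -36.6]
-17.5 60 [-10.1  78.9 -36.6]
-17.5 24 [-10.1  78.9  -0.6]
-8 24 [-4.3 64.9 -0.6]
```

Request:
drive_tool --pt "1 2 7 0 0 0 0" --pt "1 3 7 -18 0 0 0" --pt "1 3 7 -36 0 0 0" --pt "1 3 7 -36 0 0 0" --pt "1 4 46 -36 0 0 0" --pt "1 -10 79 -36 0 0 0" --pt "1 -10 79 -36 0 0 0" --pt "1 -10 79 -36 0 0 0"

```text
time: 7.4
tool_pos: [654.5, 102.8, 59.7]
eef_rot: [0.0, 0.989, 0.146, 0.0]
ft_force: [0.0, -0.1, 0.3]
opening: 0.002
```

```bash
python3 - <<'E'
from h import *
look("c5")
for r,a,z in [(92,-17.5,60),(92,-17.5,24),(90,-13,24),(90,-8,24)]: print(a,z,shift(tgt(r,a,z)).round(1))
E
```

```text
7.45 [654.2 105.4  59.9] r 92.7 ang -18.0 [-0.02  0.16  0.06]
-17.5 60 [-0.2 -1.  -0.1]
-17.5 24 [-0.2 -1.  35.9]
-13 24 [ 1.9 -8.1 35.9]
-8 24 [  5.5 -15.1  35.9]
```

View pics/c5.png

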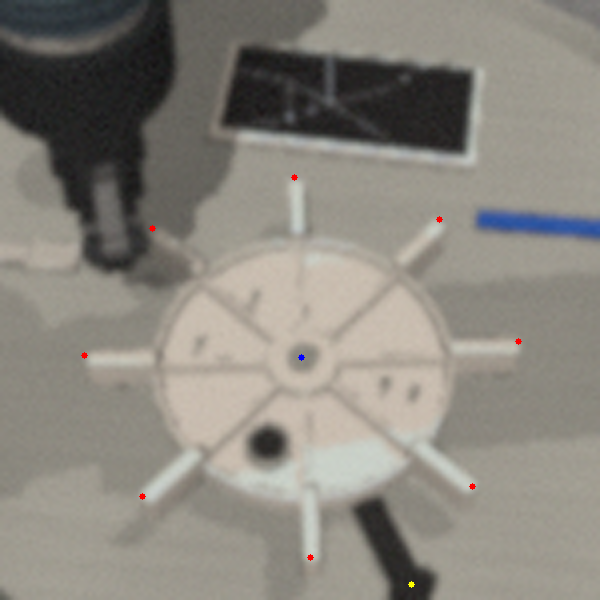

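The wheel is resting in its click, with the lens at (268,445) and one click to go. I'll repeat the stroke.

Request:
drive_tool --pt "1 0 -1 18 0 0 0" --pt "1 0 -1 36 0 0 0" --pt "1 0 -1 36 0 0 0" --pt "1 2 -8 36 0 0 0" --pt "1 5 -15 36 0 0 0" --pt "1 5 -15 36 0 0 0"

```text
time: 8.05
tool_pos: [654.8, 124.1, 24.1]
eef_rot: [-0.001, 0.989, 0.149, 0.001]
ft_force: [-0.0, 0.5, 0.3]
opening: -0.0
```

```bash
python3 - <<'E'
from h import *
look("c6")
for r,a,z in [(90,-4,24),(90,0,24),(90,8,24),(90,16,24),(90,24,24),(90,30,24),(90,34,24)]: print(a,shift(tgt(r,a,z)).round(1))
E
```

```text
8.1 [654.8 123.   24. ] r 89.5 ang -7.1 [-0.69 -0.99 -1.46]
-4 [ 2.3 -4.3  0.1]
0 [  4.4 -10.2   0.1]
8 [  7.3 -22.4   0.1]
16 [  8.4 -34.9   0.1]
24 [  7.8 -47.5   0.1]
30 [  6.1 -56.8   0.1]
34 [  4.5 -62.8   0.1]
```

Request:
drive_tool --pt "1 2 -4 0 0 0 0" --pt "1 4 -10 0 0 0 0" --pt "1 6 -16 0 0 0 0" --pt "1 7 -22 0 0 0 0" --pt "1 8 -29 0 0 0 0" --pt "1 8 -35 0 0 0 0" --pt "1 8 -41 0 0 0 0" --pt "1 8 -47 0 0 0 0" --pt "1 7 -52 0 0 0 0" --pt "1 6 -57 0 0 0 0" --pt "1 6 -57 0 0 0 0"

```text
time: 9.2
tool_pos: [642.9, 179.5, 23.5]
eef_rot: [-0.001, 0.989, 0.149, 0.0]
ft_force: [0.0, -0.4, 0.2]
opening: -0.007
```

```bash
python3 - <<'E'
from h import *
look("c7")
for r,a,z in [(90,32,24),(90,34,24),(90,35,24)]: print(a,shift(tgt(r,a,z)).round(1))
E
```

```text
9.25 [643.2 179.1  23.6] r 89.4 ang 30.3 [-0.24  0.4  -0.63]
32 [-0.1 -2.8 -0.4]
34 [-0.9 -5.8 -0.4]
35 [-1.4 -7.3 -0.4]
```

View pics/c7.png

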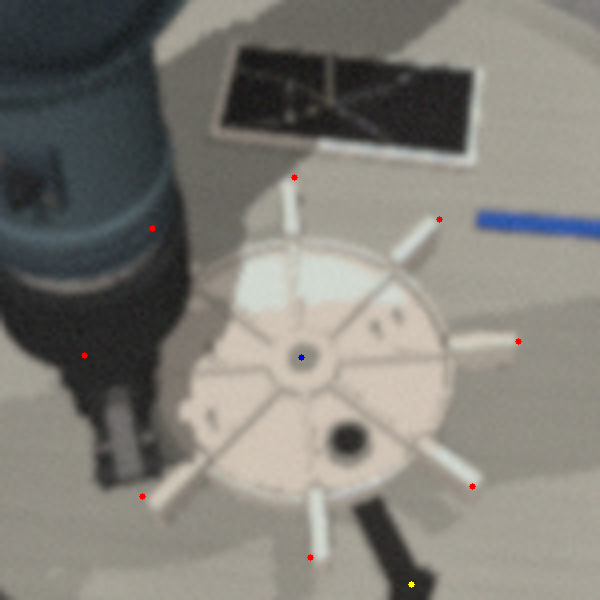

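The wheel has dropped into the last click. The tabs are a couple of degrees past the markers and free of the finger, so it is probably still settling. I'll back off and lift away.

Request:
drive_tool --pt "1 1 6 0 0 0 0" --pt "1 1 8 -18 0 0 0" --pt "1 1 8 -40 0 0 0" --pt "1 1 8 -80 0 0 0" --pt "1 1 8 -120 0 0 0" --pt "1 1 8 -120 0 0 0"

```text
time: 9.85
tool_pos: [652.6, 171.4, 153.0]
eef_rot: [-0.001, 0.989, 0.147, 0.008]
ft_force: [1.6, -0.0, 0.3]
opening: -0.001
```

```bash
python3 - <<'E'
from h import *
look("c8")
E
```

```text
9.9 [650.7 170.6 149.7] r 92.2 ang 23.4 [ 0.41 -0.49  0.13]
```

View pics/c8.png

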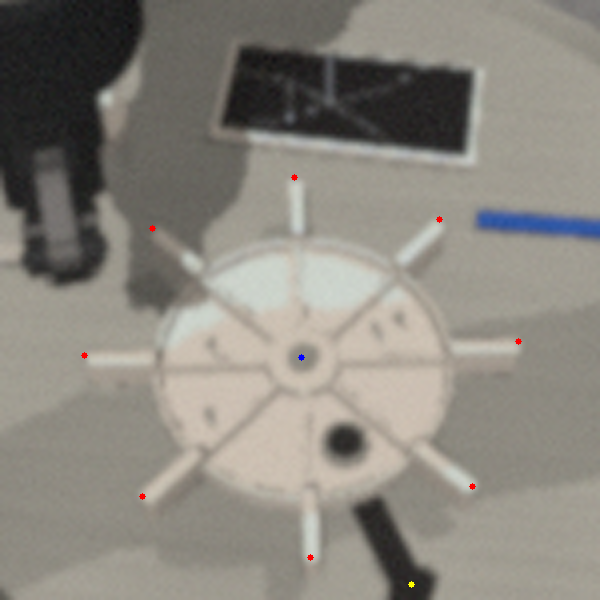

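The tabs are back on the markers, and the lens at (345,442) lies in the compartment at the arrow arm. I'll check the loose things, then hand in.

```bash
python3 - <<'E'
from h import *
for n in ["side","top"]:
    f=ctrl.grab_frame(n); cv2.imwrite(f"pics/end_{n}.png",cv2.cvtColor(f["image"],cv2.COLOR_RGB2BGR))
    for q in ["pot_mid","phone_mid","pry_tool_mid","spudger_mid"]:
        print(n,q,[(np.round(r["rect"],1).tolist(),round(r["p"],2)) for r in ctrl.spot_in(f,q)][:2])
print(ctrl.get_state()["time"])
a=cv2.imread("pics/end_side.png"); b=cv2.imread("pics/end_top.png"); cv2.imwrite("pics/end.png",cv2.resize(np.hstack([a,b]),(800,300)))
E
```

```text
side pot_mid []
side phone_mid [([237.8, 169.1, 66.0, 32.0], 0.85)]
side pry_tool_mid [([162.3, 220.4, 28.3, 7.5], 0.55), ([304.0, 213.9, 65.6, 9.4], 0.36)]
side spudger_mid [([303.9, 214.0, 62.7, 9.0], 0.52)]
top pot_mid [([262.0, 122.9, 25.3, 26.6], 0.64)]
top phone_mid [([278.3, 170.2, 35.7, 69.3], 0.7)]
top pry_tool_mid [([242.8, 99.7, 2.4, 40.5], 0.81)]
top spudger_mid [([258.4, 236.8, 2.6, 9.7], 0.57)]
10.4
```

View pics/end.png

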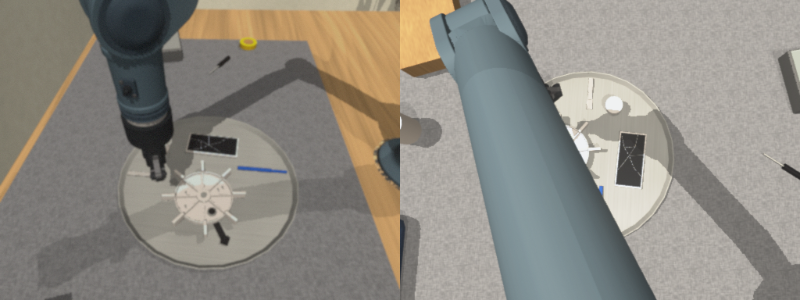

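Pot, phone, pry tool and spudger are where they were, and the arm is clear. Handing in.

```bash
python3 - <<'E'
from h import *
print(ctrl.close_job())
E
```

```text
the job is handed in; nothing more can be done
None
```

The wheel is at the click where the lens compartment stands at the arrow block, and I handed the job in at about 10.4 s. It started two clicks short. I pushed one tab on with the shut fingertip, lifted and went back, then pushed the next tab the same way.

- **Wheel:** the last side picture shows all the tabs on their click positions and the lens in the compartment at the arrow. Just after the second push the wheel stood a couple of degrees past the click. It had settled back by the time the arm lifted.
- **Turntable:** the hub and arrow block showed no visible shift from the start.
- **Loose things:** the phone's outline in both cameras was within about 4 pixels of the start. The pot and pry tool were in place from above and the spudger in the side view.
- **Blocked views:** the arm hid the pot in the side view and most of the spudger in the top view, so each was checked by one camera only.
- **Arm:** it ended about 150 mm up, touching nothing, and the sampled wrist forces stayed below about 2 N.

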